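Dock and latch a loaded tap-adapter carrier

TASK

Put the loaded tap-adapter carrier away in the empty dock: slide it along the runners, under the lips, until it is fully home against the end stop, with all four adapters still in their pockets. Then turn the dock's latch across behind it until it clicks into its notch, and let go. Leave the rest of the cart as it is.

Things in the scene. Friction and masses are not known exactly. Their poses are not given: they have to be found in the camera images.
- carrier: Loaded tap-adapter carrier, grey sheet tray loose on the cart, the only one outside a dock. Plate 170 (x) x 156 (y) x 6 mm, underside 32 mm above the foot. Two skirts run along x under it, outer faces at y = +-56 mm; outside them the plate's long edges are 22 mm wings. Slides along its x, same either way round; about 0.8 kg loaded, balanced. Origin: centre of its underside (skirt feet).
- carrier_grip (a point): Middle of the bar of the carrier's carrying bail, 106 mm above the carrier's foot. The bar lies along the carrier's x: 160 mm long, 12 mm wide, 14 mm high, black rubber sleeve on its middle 100 mm, an upright at each end, 61 mm free beneath it; the adapters' tops are 33 mm below the bar's underside. Axes as carrier.
- dock: Empty dock, fixed: dark base plate with two aluminium C-channel guides along x. The carrier slides in along its +x, from the open mouth on its -x side (roughly the robot's side); end stop at x = +85 mm, 71 mm high. Origin: on the cart's top under the middle of a carrier that is home. Its sister, alike but already full and latched, stands to its left or right.
- dock_home (a point): Where the carrier's origin is when the carrier is home against the end stop with its wings on the runners: on the dock's z axis, 18 mm above the cart. Axes as dock. Webs (inner faces y = +-82 mm) leave 4 mm play each side and flare outward at the mouth, x = -45 to -76 mm.
- dock_slot (a point): Middle of the mouth where the dock's lips begin (dock x = -45 mm), at runner height, 50 mm above the cart. Runners (lower flanges) carry the wings: from dock x = -112 to +90 mm, inner edges y = +-62 mm. Lips above hold them down: underside 66 mm above the cart, so the slot is 16 mm high. Before the lips the runners are open above: lay the carrier's nose on them there, then push.
- latch (a joint): Turn latch (rad) of the empty dock, on a vertical spindle left of its mouth, dock x = -96, y = +107 mm. About 0.1: open. Grows counter-clockwise from above, range 0 to 1.75. It turns freely, meets a spring plunger's resistance (about 0.1 N m) from about 0.8 to 1.15, then the torque dips and it drops by itself into a notch at 1.5 = locked. Turned past 1.5 and let go, it returns to the notch.
- latch_grip (a point): Middle of the latch's black bar knob, 105 mm above the cart, on the spindle. Bar 44 mm long, 12 mm wide, 90 to 116 mm above the cart; the point turns with it, x along the bar, z up. Below it a parallel steel tongue, 50 x 14 mm, 52 to 64 mm above the cart: points out of the mouth (-x) when open; when locked, across (-y), 4 mm behind the end of the carrier's wing.
- adapter0: One of the four steel tap adapters, each loose in a pocket of the carrier at carrier x = -47, y = -34 mm: shank 19 mm diameter, 25 mm long, hanging through a 22 mm hole, on a 31 mm dark collar 10 mm high that rests on the plate, then a 24 mm nose; 53 mm tall, its top 66 mm above the carrier's foot. Origin: bottom of the shank, 13 mm above the carrier's foot when seated.
- adapter1: One of the four steel tap adapters, each loose in a pocket of the carrier at carrier x = -47, y = 34 mm: shank 19 mm diameter, 25 mm long, hanging through a 22 mm hole, on a 31 mm dark collar 10 mm high that rests on the plate, then a 24 mm nose; 53 mm tall, its top 66 mm above the carrier's foot. Origin: bottom of the shank, 13 mm above the carrier's foot when seated.
- adapter2: One of the four steel tap adapters, each loose in a pocket of the carrier at carrier x = 47, y = -34 mm: shank 19 mm diameter, 25 mm long, hanging through a 22 mm hole, on a 31 mm dark collar 10 mm high that rests on the plate, then a 24 mm nose; 53 mm tall, its top 66 mm above the carrier's foot. Origin: bottom of the shank, 13 mm above the carrier's foot when seated.
- adapter3: One of the four steel tap adapters, each loose in a pocket of the carrier at carrier x = 47, y = 34 mm: shank 19 mm diameter, 25 mm long, hanging through a 22 mm hole, on a 31 mm dark collar 10 mm high that rests on the plate, then a 24 mm nose; 53 mm tall, its top 66 mm above the carrier's foot. Origin: bottom of the shank, 13 mm above the carrier's foot when seated.
- full_dock: The sister dock, fixed, full and latched: leave it as it is. Same make, size, origin and axes as dock; its bail's bar is 124 mm above the cart.
- flange: Bystander: turned steel flange, 48 mm diameter, 24 mm high, origin under its centre.
- wrench: Bystander: steel wrench 170 mm long, lying along its x.
- oil_bottle: Bystander: white oil bottle, 62 mm diameter, 170 mm tall, origin under its centre.
- mallet: Bystander: hammer 260 mm long, lying along its x.
- chuck: Bystander: drill chuck standing on its flat end, 48 mm diameter, 62 mm tall, origin under its centre.
- gauge_block: Bystander: steel bar standing on edge, 100 x 14 x 32 mm, origin under its centre.
- nut_box: Bystander: open cardboard box of nuts, 120 x 90 x 45 mm, origin under its centre.

How it is judged (in metres and radians):
On the way:
1. the carrier is home under the lips, level, latch not yet turned (x of carrier in the frame of dock_home between -0.008 and 0.006 m and y of carrier in the frame of dock_home between -0.008 and 0.008 m and z of carrier in the frame of dock_home between -0.004 and 0.005 m and angle between carrier's own z axis and vertical below 0.06 rad and value of joint latch below 0.8 rad), for 0.2 s.
At the end, for the whole second after the job is handed in: The carrier rests level on the dock's runners under the lips, at most 8 mm short of the end stop and within 8 mm sideways, at rest; all four adapters are seated in their pockets (within 6 mm of place); the latch rests in its notch (1.38 to 1.65 rad) (x of carrier in the frame of dock_home between -0.008 and 0.006 m and y of carrier in the frame of dock_home between -0.008 and 0.008 m and z of carrier in the frame of dock_home between -0.004 and 0.005 m and angle between carrier's own z axis and vertical below 0.06 rad and x of adapter0 in the frame of carrier between -0.053 and -0.041 m and y of adapter0 in the frame of carrier between -0.04 and -0.028 m and z of each of adapter0, adapter1, adapter2, adapter3 in the frame of carrier below 0.019 m and x of adapter1 in the frame of carrier between -0.053 and -0.041 m and y of adapter1 in the frame of carrier between 0.028 and 0.04 m and x of adapter2 in the frame of carrier between 0.041 and 0.053 m and y of adapter2 in the frame of carrier between -0.04 and -0.028 m and x of adapter3 in the frame of carrier between 0.041 and 0.053 m and y of adapter3 in the frame of carrier between 0.028 and 0.04 m and value of joint latch between 1.38 and 1.65 rad and linear speed of carrier below 0.02 m/s); the robot touches nothing.
It fails at once if an adapter tips over or leaves its pocket (angle between any of adapter0, adapter1, adapter2, adapter3's own z axis and vertical above 0.7 rad or z of any of adapter0, adapter1, adapter2, adapter3 in the frame of carrier above 0.036 m).
It fails at once if a bystander is moved more than 30 mm (distance of any of flange, wrench, oil_bottle, mallet, chuck, gauge_block, nut_box from where it was at the start of the episode above 0.03 m).
It also fails if it takes over 59 s, if anything falls off the work surface, if the arm or the gripper's body presses on something with over 40 N, if the wrist force passes 120 N, or if a joint passes its speed limit or range.

ROBOT

A 6-joint arm with a two-finger parallel gripper is mounted at the origin on the work surface. World frame = base frame: x ahead of the robot, y to its left, z up, the work surface at z = 0. Lengths are in m, angles in degrees, forces in N, time in s.
With the tool pointing down it reaches from about 0.25 to 0.775 m from the base axis. Payload 4 kg.
Tool frame: the origin (TCP) lies at the very end of the fingers, on their centre line; the grasp point (between the pads) lies 19 mm behind it (r.grip_point_offset is the distance from the TCP to the grasp point, in m); z points along the fingers, y is the line along which they close (so a half turn about z gives the same grasp; the last joint's range is limited). The gripper opens to 85 mm and grips with 20 to 120 N. Pads are 22 mm wide; open, the fingers measure 114 mm over their backs; the gripper's body (76 mm by 85 mm) begins 54 mm behind the grasp point. The pads swing forward as they close: fully open they stand 13 mm farther back than shut.
Start: joints at [71.098, 4.996, 78.535, -0, 96.463, -5.907], TCP at [0.124, 0.536, 0.231] pointing down, gripper open.
Joint ranges: [-177.83, 177.83], [-43.37, 116.18], [15.69, 146.23], [-61.86, 241.86], [9.47, 152.12], [-147.06, 147.06]. Speed limits (degrees/s): [159.86, 159.86, 180, 180, 180, 180].

INTERFACE

Orientations are given as [roll, pitch, yaw] about the fixed x, y, z axes, in that order (R = Rz(yaw) Ry(pitch) Rx(roll)).
In Python, from bench import sensors, vision, job, r gives the robot as it stands. The module is installed in compiled form; this text tells all that it offers.
- The arm moves only by the tool apply_moves, never from a script. Its arguments are lists of equal length, an entry for each row: "travel": the shift along the tool's x, y, z each as a share of 0.3 m, from -1 to 1, a list of three; "rotation": the turn, a rotation vector about the tool's x, y, z each as a share of 0.5 rad, from -1 to 1, a list of three. In form: {"travel": [[x, y, z], ...], "rotation": [[ax, ay, az], ...]}. A call has 1 to 20 rows; each row is the pose to reach, as a shift and turn from the pose commanded when the call began, along the tool's axes at that moment; what a row does not reach only later rows make up. A row lasts 1/8 s, in which the tool goes at most 62.5 mm and 10.7 degrees, less where a joint would pass 70% of its speed; a pose out of reach is approached as far as the arm can. A call with a number of a shift or a turn outside -1 to 1 is refused whole. A call with a gripper value outside its range is refused whole. "hand" is the closure in counts, from 0 (fully open) to 255 (shut), set as the call begins (left out, the last holds). The fingers move at their own pace and stop on an object; the grip force is fixed at half the most. Time passes only in rows, so rows that repeat a pose let the fingers close. It gives the time, the measured TCP pose, the force, the opening and the grip force at its end, in the units of the state.
- sensors.read_state(): the state, without advancing time (a new reading comes with each control period).
- vision.read_camera(name): name is "scene" or "side" or "wrist"; returns the picture (384x512x3 uint8, blue, green, red); there is no depth.
- vision.get_calibration(name): a dict with "vertical_fov" (degrees; the focal length in pixels is half the picture's height over the tangent of half this angle, whatever the lens; pixels are square), "cx", "cy" (the principal point, pixels), "D" ([k1, k2, p1, p2, k3] as OpenCV has them; the pictures are not rectified), "pose" (4x4, takes a point from camera to world coordinates). Camera axes: x right, y down, z forward; pixel columns grow to the right and rows downward; lengths in m; the calibration is good to about 2 mm. A picture is of the moment at which its call begins: read the wrist's pose just before it. get_calibration takes no time and is no camera call; for the wrist camera it gives the pose at the moment of the call.
- job.close_job(): hands the job in; it is judged then, once.
The state is a dict: "t": time; "joints": joint angles; "joint_vel": joint speeds; "joint_efforts": joint torques, N m; "eef_pos": TCP position; "eef_rot": TCP orientation; "force": force on the tool from outside, world axes, zero at the start; "torque": the same for the moment, N m; "width": finger opening in m; "finger_force": force on a finger pad.
Only numpy, scipy, OpenCV 4.12 (cv2) and the standard library are available. Lean on these libraries where they do the work, as an engineer would, in place of code of your own. Each camera call takes 0.05 s, during which the arm holds its last target. There are 200 camera calls.

## Working session

There is one attempt and no reset: what is moved stays moved. The work goes in short steps, Python scripts to look and compute and a tool call to move; the robot and the scene stay as the last step left them, time stands still between calls to the robot, and variables do not carry over. Pictures are saved under pics/ and viewed, at most 14 in all, crops included, and the job is handed in when it is done.

Besides the shell and the picture viewer there is one more tool, called in YAML: its name, and indented under it one key for each argument. apply_moves: Moves the arm, as the interface text tells. Its arguments: {"type":"object","properties":{"travel":{"type":"array"},"rotation":{"type":"array"},"hand":{"type":"number"}},"required":["travel","rotation"]}

```bash
mkdir -p pics; python3 - <<'E'
from bench import sensors, vision, job, r
import cv2, numpy as np
print(sensors.read_state())
for n in ("scene","side","wrist"):
    c=vision.get_calibration(n); print(n,c)
    cv2.imwrite(f"pics/{n}0.png",vision.read_camera(n))
E
```

```text
{'t': 0.0, 'joints': array([ 7.10985839e+01,  5.04050370e+00,  7.86261002e+01, -1.16380640e-03,
        9.64633665e+01, -5.90787094e+00]), 'joint_vel': array([-0.10735155, -0.02273204, -0.0774796 ,  0.08468524,  0.02991537,
       -0.07663067]), 'joint_efforts': array([-8.83255270e-04, -3.51870596e+01, -3.13269997e+01, -2.43115737e-04,
        1.07218162e-02, -6.81046004e-06]), 'eef_pos': array([0.12351473, 0.53543095, 0.23011383]), 'eef_rot': array([-1.79870601e+02, -1.22271705e-02,  1.67006311e+02]), 'force': array([-0.544403  , -0.25261355,  0.70309104]), 'torque': array([ 0.01407302,  0.01029843, -0.03532682]), 'finger_force': 0.0, 'width': 0.08517914850383954}
scene {'vertical_fov': 57.37914335192451, 'cx': 253.51978081991163, 'cy': 193.2723689769253, 'D': array([-0.07523376,  0.        ,  0.        ,  0.        ,  0.        ]), 'pose': array([[-0.0283156 ,  0.81972232, -0.57206079,  1.08411149],
       [ 0.99958733,  0.02045115, -0.02017206,  0.1042224 ],
       [-0.00483618, -0.5723959 , -0.81996314,  0.85694601],
       [ 0.        ,  0.        ,  0.        ,  1.        ]])}
side {'vertical_fov': 42.3364022291475, 'cx': 257.043234963217, 'cy': 189.73947472183352, 'D': array([-0.06921419,  0.        ,  0.        ,  0.        ,  0.        ]), 'pose': array([[-0.85429299, -0.38382036,  0.35052164,  0.11005907],
       [-0.51941245,  0.65611753, -0.54746735,  0.84963251],
       [-0.01985427, -0.64976282, -0.75987768,  1.13436651],
       [ 0.        ,  0.        ,  0.        ,  1.        ]])}
wrist {'vertical_fov': 62.95095434407563, 'cx': 254.90792505360074, 'cy': 187.05451296357143, 'D': array([-0.08306669,  0.        ,  0.        ,  0.        ,  0.        ]), 'pose': array([[ 0.22472181,  0.93114992,  0.28715838,  0.05080556],
       [ 0.97442159, -0.21424834, -0.0678248 ,  0.55295967],
       [-0.00163185,  0.29505504, -0.95547886,  0.37374124],
       [ 0.        ,  0.        ,  0.        ,  1.        ]])}
```

View pics/scene0.png

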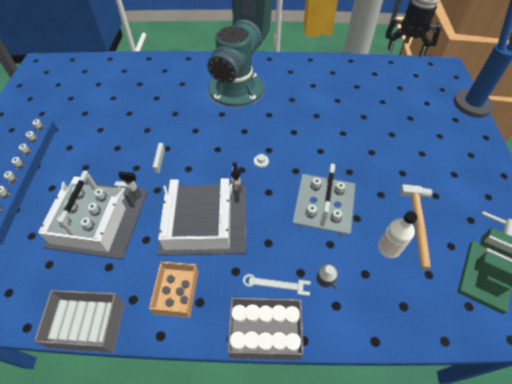

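View pics/side0.png

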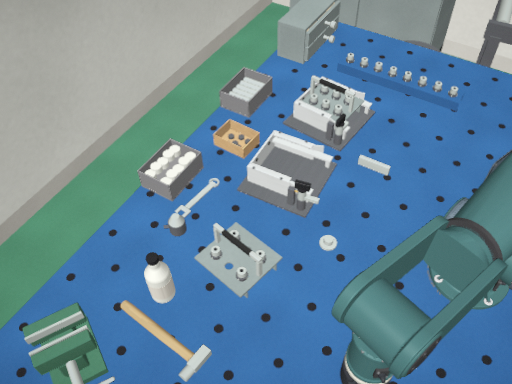

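```bash
cat > h.py <<'E'
from bench import sensors, vision, job, r
import cv2, numpy as np
from scipy.optimize import least_squares
def K(n):
    c=vision.get_calibration(n); f=192/np.tan(np.radians(c["vertical_fov"]/2))
    return np.array([[f,0,c["cx"]],[0,f,c["cy"]],[0,0,1.]]),c["D"],c["pose"]
def proj(n,P,k=None):
    k,D,T=k or K(n); E=np.linalg.inv(T)
    return cv2.projectPoints(np.asarray(P,float).reshape(-1,3),cv2.Rodrigues(E[:3,:3])[0],E[:3,3],k,D)[0].reshape(-1,2)
def ray(n,uv,z,k=None):
    k,D,T=k or K(n); q=cv2.undistortPoints(np.array(uv,float).reshape(-1,1,2),k,D).reshape(-1,2)
    d=np.c_[q,np.ones(len(q))]@T[:3,:3].T; o=T[:3,3]
    return o+d*((z-o[2])/d[:,2])[:,None]
def pose(p,P,z=0):
    x,y,a=p; c,s=np.cos(a),np.sin(a); P=np.asarray(P,float)
    return np.c_[x+c*P[:,0]-s*P[:,1],y+s*P[:,0]+c*P[:,1],P[:,2]+z]
def fit(obs,p0):
    "obs: list of (cam,K,localpts,pix)"
    f=lambda p:np.concatenate([(proj(n,pose(p,P),k)-np.array(u)).ravel() for n,k,P,u in obs])
    s=least_squares(f,p0,loss='soft_l1'); return s.x,f(s.x).reshape(-1,2)
E
python3 - <<'E'
import cv2
s=cv2.imread("pics/scene0.png");d=cv2.imread("pics/side0.png")
cv2.imwrite("pics/sc_crop.png",cv2.resize(s[145:265,150:370],None,fx=3.6,fy=3.6,interpolation=cv2.INTER_CUBIC))
cv2.imwrite("pics/sd_crop.png",cv2.resize(d[125:300,185:385],None,fx=3.4,fy=3.4,interpolation=cv2.INTER_CUBIC))
E
```

```text
(no output)
```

View pics/sc_crop.png

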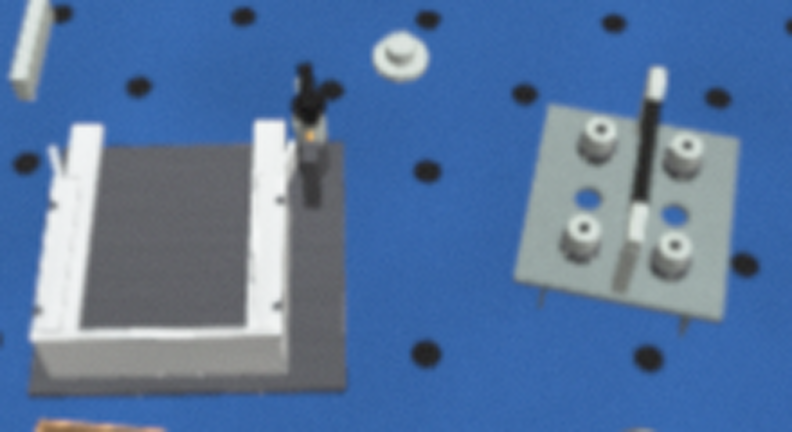

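View pics/sd_crop.png

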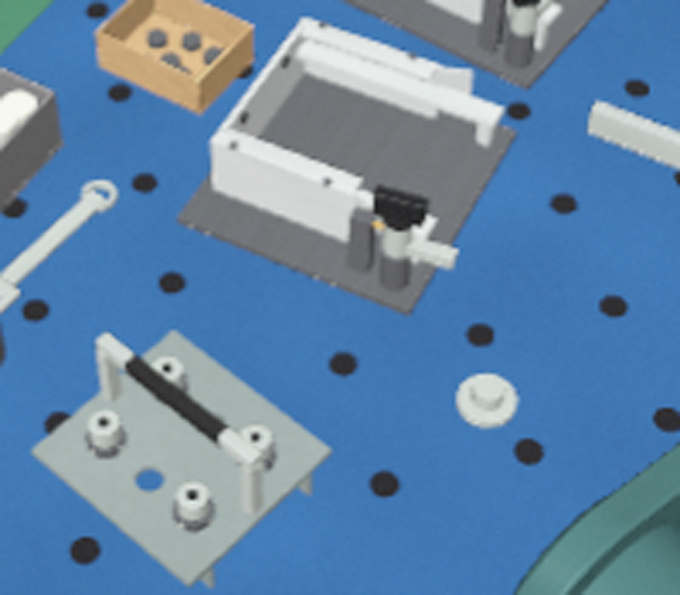

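View pics/wrist0.png

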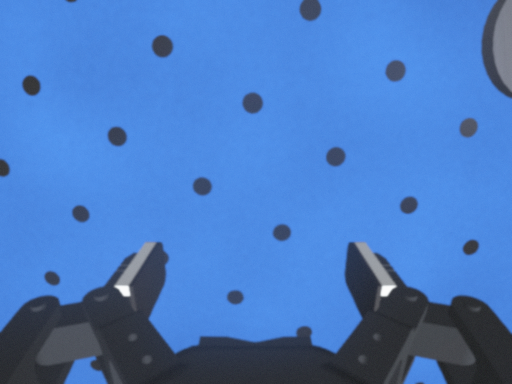

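Scene crop: carrier plate corners at (549,104), (740,138), (722,320) and (514,280), dock runner ends at (103,125) and (253,121), knob at about (308,92). Side crop: carrier corners at (331,451), (191,586), (33,452) and (174,330), knob top at about (401,195). The wrist view shows only bare table.

```bash
python3 - <<'E'
from h import *
sc=lambda L:(np.array(L,float)+.5)/3.6-.5+[150,145]
sd=lambda L:(np.array(L,float)+.5)/3.4-.5+[185,125]
Ks,Kd=K("scene"),K("side")
C=np.array([[-.085,-.078,.038],[-.085,.078,.038],[.085,.078,.038],[.085,-.078,.038]])
os=("scene",Ks,C,sc([[549,104],[740,138],[722,320],[514,280]])); od=("side",Kd,C,sd([[331,451],[191,586],[33,452],[174,330]]))
for o in ([os],[od],[os,od]):
    p,e=fit(o,[.45,.25,-.1]); print("carrier",p.round(4),np.degrees(p[2]).round(2),abs(e).max().round(2))
# dock: runner inner corners at mouth end, knob top
D=np.array([[-.112,-.062,.05],[-.112,.062,.05],[-.096,.107,.116]])
p,e=fit([("scene",Ks,D,sc([[103,125],[253,121],[308,90]]))],[.45,-.05,0]);print("dock",p.round(4),np.degrees(p[2]).round(2),e.round(2).tolist())
p,e=fit([("scene",Ks,D,sc([[103,125],[253,121],[308,90]])),("side",Kd,D[2:],sd([[401,195]]))],[.45,-.05,0]);print("dock",p.round(4),np.degrees(p[2]).round(2),e.round(2).tolist())
for q in ([35,333],[287,333],[80,328],[248,330]): print(q,pose([0,0,-p[2]],ray("scene",sc([q]),.071)-[p[0],p[1],0]).round(4))
s=sensors.read_state(); print(s["t"],s["eef_pos"],s["eef_rot"])
E
```

```text
carrier [ 0.5373  0.2852 -0.2045] -11.72 0.37
carrier [ 0.5377  0.2833 -0.2028] -11.62 0.42
carrier [ 0.5375  0.2843 -0.2031] -11.64 0.69
dock [ 0.5872 -0.0713  0.025 ] 1.43 [[-0.27, -0.17], [0.7, 0.89], [-0.31, -0.56]]
dock [ 0.5865 -0.0714  0.0328] 1.88 [[-0.58, -0.22], [0.4, 0.57], [-0.59, -0.99], [-0.66, 0.71]]
[35, 333] [[ 0.088  -0.0812  0.071 ]]
[287, 333] [[0.0886 0.0964 0.071 ]]
[80, 328] [[ 0.0841 -0.0497  0.071 ]]
[248, 330] [[0.0861 0.069  0.071 ]]
0.15 [0.12353337 0.53554349 0.23036772] [-1.79896967e+02 -1.14045291e-02  1.67008059e+02]
```

```bash
cat >> h.py <<'E'
def plan(start, targets):
    "start/targets (x,y,z,psi deg), tool down; prints each target as a call's travel & rot-z shares relative to the previous"
    a=np.array(start,float)
    for t in targets:
        t=np.array(t,float); p=np.radians(a[3]); d=t[:3]-a[:3]
        print(np.round(np.array([np.cos(p)*d[0]+np.sin(p)*d[1],np.sin(p)*d[0]-np.cos(p)*d[1],-d[2]])/.3,4).tolist(),
              "rz",round(np.radians(a[3]-t[3])/.5,4)); a=t
E
python3 - <<'E'
from h import *
import numpy as np
a=np.array([.1235,.5355,.2303,167]);b=np.array([.5,-.05,.33,0])
plan(a,[a+(b-a)*k/6 for k in range(1,7)])
E
```

```text
[-0.277, -0.2699, -0.0554] rz 0.9716
[-0.3709, -0.1093, -0.0554] rz 0.9716
[-0.3791, 0.0765, -0.0554] rz 0.9716
[-0.2995, 0.2446, -0.0554] rz 0.9716
[-0.1506, 0.3562, -0.0554] rz 0.9716
[0.0331, 0.3853, -0.0554] rz 0.9716
```

apply_moves:
  travel:
    - [-0.277,-0.27,-0.055]
    - [-0.277,-0.27,-0.055]
    - [-0.277,-0.27,-0.055]
  rotation:
    - [0,0,0.972]
    - [0,0,0.972]
    - [0,0,0.972]

```text
t: 0.52
eef_pos: [0.1882, 0.4362, 0.2487]
eef_rot: [179.9, 0.0, 138.7]
force: [-0.9, 0.4, 0.5]
width: 0.0856
finger_force: 0.0
```

apply_moves:
  travel:
    - [-0.371,-0.109,-0.055]
    - [-0.371,-0.109,-0.055]
    - [-0.371,-0.109,-0.055]
  rotation:
    - [0,0,0.972]
    - [0,0,0.972]
    - [0,0,0.972]

```text
t: 0.9
eef_pos: [0.2511, 0.3385, 0.2651]
eef_rot: [179.9, 0.0, 110.8]
force: [-1.6, -0.0, 0.1]
width: 0.085
finger_force: 0.0
```

apply_moves:
  travel:
    - [-0.379,0.076,-0.055]
    - [-0.379,0.076,-0.055]
    - [-0.379,0.076,-0.055]
  rotation:
    - [0,0,0.972]
    - [0,0,0.972]
    - [0,0,0.972]

```text
t: 1.27
eef_pos: [0.3137, 0.2405, 0.2813]
eef_rot: [179.9, 0.0, 82.8]
force: [-0.1, 0.5, -0.3]
width: 0.0853
finger_force: 0.0
```

apply_moves:
  travel:
    - [-0.3,0.245,-0.055]
    - [-0.3,0.245,-0.055]
    - [-0.3,0.245,-0.055]
  rotation:
    - [0,0,0.972]
    - [0,0,0.972]
    - [0,0,0.972]

```text
t: 1.65
eef_pos: [0.3762, 0.1425, 0.2974]
eef_rot: [180.0, 0.0, 55.0]
force: [0.2, 0.9, 1.1]
width: 0.0855
finger_force: 0.0
```

apply_moves:
  travel:
    - [-0.151,0.356,-0.055]
    - [-0.151,0.356,-0.055]
    - [-0.151,0.356,-0.055]
  rotation:
    - [0,0,0.972]
    - [0,0,0.972]
    - [0,0,0.972]

```text
t: 2.02
eef_pos: [0.4386, 0.0447, 0.3133]
eef_rot: [180.0, 0.1, 27.2]
force: [-0.2, -0.1, -1.0]
width: 0.0853
finger_force: 0.0
```

apply_moves:
  travel:
    - [0.033,0.385,-0.055]
    - [0.033,0.385,-0.055]
    - [0.033,0.385,-0.055]
    - [0.033,0.385,-0.055]
    - [0.033,0.385,-0.055]
  rotation:
    - [0,0,0.972]
    - [0,0,0.972]
    - [0,0,0.972]
    - [0,0,0.972]
    - [0,0,0.972]

```text
t: 2.65
eef_pos: [0.4995, -0.0495, 0.3302]
eef_rot: [-180.0, 0.0, 0.1]
force: [0.3, -0.4, 0.0]
width: 0.0859
finger_force: 0.0
```

```bash
python3 - <<'E'
from h import *
s=sensors.read_state(); print(s["t"],s["eef_pos"],s["eef_rot"],s["joints"].round(1),s["joint_vel"].round(1))
k=K("wrist"); im=vision.read_camera("wrist"); cv2.imwrite("pics/w1.png",im)
np.savez("w1.npz",k=k[0],D=k[1],T=k[2]); cv2.imwrite("pics/w1b.png",cv2.resize(im,(800,600),interpolation=cv2.INTER_CUBIC))
E
```

```text
2.65 [ 0.49949142 -0.04948243  0.33020026] [-1.79987264e+02  1.22706813e-02  5.93201174e-02] [-12.1  -1.   73.6   0.  107.4  77.8] [ 0.4 -0.5  0.   0.  -0.1  0.4]
```

View pics/w1b.png

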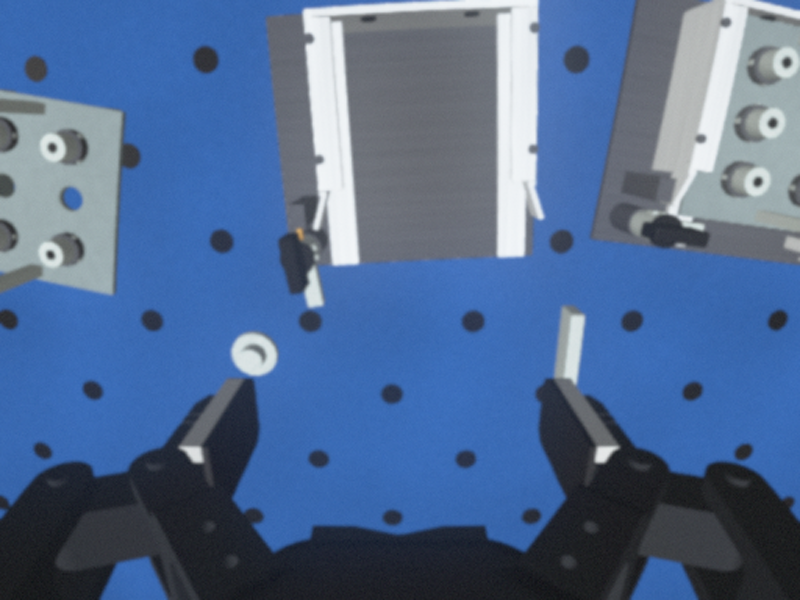

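Wrist view (800 px scale): the empty dock is seen from above, runner mouth inner corners at (358,264) and (497,258), with the inner edges running up to (346,30) and (496,20). The knob's top is at about (293,264) and its tongue points out of the mouth.

```bash
python3 - <<'E'
from h import *
w=np.load("w1.npz"); k=(w["k"],w["D"],w["T"])
px=lambda L:(np.array(L,float)+.5)/1.5625-.5
def res(p):
    x,y,a,s1,s2,xo=p
    P=[[-.112,.062,.05],[-.112,-.062,.05],[s1,.062,.05],[s2,-.062,.05],[-.096,.107,.116],[xo,.085,.071],[xo,-.085,.071]]
    e=proj("wrist",pose([x,y,a],P),k)-px([[358,264],[497,258],[346,30],[496,20],[293,264],[305,10],[538,0]])
    e[4]*=.3
    return e.ravel()
s=least_squares(res,[.587,-.071,.03,.08,.08,.088],loss='soft_l1');p=s.x
print(p.round(4),np.degrees(p[2]));print(res(p).reshape(-1,2).round(2).tolist())
for q,z in (([320,190],.07),([535,182],.07),([302,240],.05),([305,10],.071),([538,0],.071),([303,300],.064),([322,305],.064)):
    print(q,pose([0,0,-p[2]],ray("wrist",px([q]),z,k)-[p[0],p[1],0]).round(4))
# consistency in scene
D=[[-.112,-.062,.05],[-.112,.062,.05],[-.096,.107,.116]]
sc=lambda L:(np.array(L,float)-150-0)*0
u=proj("scene",pose(p[:3],D)); print(((u-[150,145]+.5)*3.6-.5).round(0).tolist())
# carrier left plate corners in wrist
u=proj("wrist",pose([.5375,.2843,-.2031],[[-.085,-.078,.038],[.085,-.078,.038]]),k); print(((u+.5)*1.5625-.5).round(1).tolist(),"obs (113,294),(124,111)")
E
```

```text
[ 0.5859 -0.0699  0.0451  0.0797  0.0823  0.0912] 2.586602241556882
[[0.03, -0.12], [0.24, -0.03], [-2.2, 0.06], [1.62, -0.0], [-0.52, 0.54], [1.92, -0.21], [-2.4, 0.13]]
[320, 190] [[-0.044  0.087  0.07 ]]
[535, 182] [[-0.0449 -0.0882  0.07  ]]
[302, 240] [[-0.0883  0.1099  0.05  ]]
[305, 10] [[0.0911 0.0873 0.071 ]]
[538, 0] [[ 0.0913 -0.0879  0.071 ]]
[303, 300] [[-0.1392  0.1115  0.064 ]]
[322, 305] [[-0.1445  0.0951  0.064 ]]
[[101.0, 124.0], [255.0, 122.0], [306.0, 84.0]]
[[113.3, 294.5], [122.3, 111.3]] obs (113,294),(124,111)
```

```bash
python3 - <<'E'
from h import *
plan([.4995,-.0495,.3302,.06],[[.5375,.2843,.2,-11.64],[.5375,.2843,.087,-11.64]])
E
```

```text
[0.1278, -1.1125, 0.434] rz 0.4084
[0.0, -0.0, 0.3767] rz 0.0
```

apply_moves:
  travel:
    - [0.064,-0.556,0.1]
    - [0.064,-0.556,0.1]
    - [0.064,-0.556,0.1]
  rotation:
    - [0,0,0]
    - [0,0,0]
    - [0,0,0]

```text
t: 3.08
eef_pos: [0.5185, 0.1196, 0.3]
eef_rot: [-180.0, -0.0, 0.1]
force: [1.1, -0.0, 0.5]
width: 0.0854
finger_force: 0.0
```

apply_moves:
  travel:
    - [0.064,-0.556,0.334]
    - [0.064,-0.556,0.334]
    - [0.064,-0.556,0.334]
    - [0.064,-0.556,0.334]
    - [0.064,-0.556,0.334]
  rotation:
    - [0,0,0.408]
    - [0,0,0.408]
    - [0,0,0.408]
    - [0,0,0.408]
    - [0,0,0.408]

```text
t: 3.7
eef_pos: [0.538, 0.2841, 0.1999]
eef_rot: [179.9, 0.0, -11.6]
force: [0.2, -0.3, 0.9]
width: 0.0852
finger_force: 0.0
```

```bash
python3 - <<'E'
from h import *
s=sensors.read_state(); print(s["t"],s["eef_pos"],s["eef_rot"],s["joints"].round(1))
k=K("wrist"); im=vision.read_camera("wrist"); cv2.imwrite("pics/w2.png",im)
P=pose([.5375,.2843,-.2031],[[-.07,0,.113],[.07,0,.113],[0.03,.006,.113],[.03,-.006,.113]]+[[a,b,.066] for a in(-.047,.047) for b in(-.034,.034)])
for q in proj("wrist",P,k): cv2.circle(im,tuple(int(v) for v in q.round()),2,(0,0,255),-1)
cv2.imwrite("pics/w2b.png",im)
E
```

```text
3.7 [0.5379583  0.28412783 0.19989935] [ 1.79940783e+02  2.48572446e-02 -1.16234016e+01] [ 22.5  12.9  73.1  -0.   94.1 124.1]
```

View pics/w2b.png

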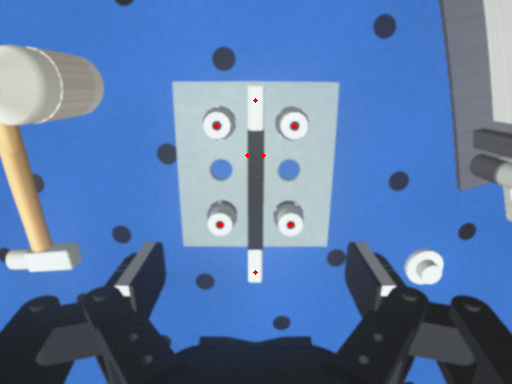

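The wrist picture shows the bar centred on my prediction (columns 248–264), and the predicted adapter centres land on all four adapters. Going down to grip.

apply_moves:
  travel:
    - [0,0,0.19]
    - [0,0,0.33]
    - [0,0,0.377]
    - [0,0,0.377]
    - [0,0,0.377]
  rotation:
    - [0,0,0]
    - [0,0,0]
    - [0,0,0]
    - [0,0,0]
    - [0,0,0]

```text
t: 4.38
eef_pos: [0.5404, 0.2839, 0.0903]
eef_rot: [-179.8, -0.3, -11.8]
force: [0.1, 0.3, 0.3]
width: 0.0854
finger_force: 0.0
```

apply_moves:
  travel:
    - [0,0,0]
    - [0,0,0]
    - [0,0,0]
    - [0,0,0]
    - [0,0,0]
    - [0,0,0]
    - [0,0,0]
    - [0,0,0]
  rotation:
    - [0,0,0]
    - [0,0,0]
    - [0,0,0]
    - [0,0,0]
    - [0,0,0]
    - [0,0,0]
    - [0,0,0]
    - [0,0,0]
  hand: 255

```text
t: 5.38
eef_pos: [0.5386, 0.2838, 0.0872]
eef_rot: [-180.0, -0.0, -11.8]
force: [-1.0, -0.4, 1.9]
width: 0.0114
finger_force: 59.6
```

```bash
python3 - <<'E'
from h import *
import numpy as np
s=sensors.read_state(); print(s)
c=np.array([.586,-.070]); a=np.radians(2.6); d=np.array([np.cos(a),np.sin(a)])
for dx in (-.085,-.13,-.09,-.045,0): print(dx,(c+d*dx).round(4))
E
```

```text
{'t': 5.375, 'joints': array([2.24416663e+01, 1.62893600e+01, 8.19852866e+01, 9.83386621e-03,
       8.17088885e+01, 1.24198551e+02]), 'joint_vel': array([ 0.02235244,  0.0682985 , -0.08413712, -0.03812831,  0.06841216,
        0.05738484]), 'joint_efforts': array([-1.83884832e-01, -4.09357703e+01, -2.89476460e+01, -7.06744683e-02,
       -9.32874042e-02, -3.69498128e-03]), 'eef_pos': array([0.5386057 , 0.2837529 , 0.08719394]), 'eef_rot': array([-1.79982697e+02, -8.14825431e-03, -1.17583028e+01]), 'force': array([-0.98126286, -0.41341196,  1.9337379 ]), 'torque': array([-0.01398273,  0.06700043, -0.00288128]), 'finger_force': 59.600898027420044, 'width': 0.01142815697107558}
-0.085 [ 0.5011 -0.0739]
-0.13 [ 0.4561 -0.0759]
-0.09 [ 0.4961 -0.0741]
-0.045 [ 0.541 -0.072]
0 [ 0.586 -0.07 ]
```

```bash
python3 - <<'E'
from h import *
w=np.load("w1.npz"); k=(w["k"],w["D"],w["T"])
px=lambda L:(np.array(L,float)+.5)/1.5625-.5
G=ray("wrist",px([[563,310],[583,314],[577,378],[556,375]]),.032,k); F=ray("wrist",px([[254,354]]),.012,k)
Kb=ray("wrist",px([[540,392]]),0,k)
for L in(G,F,Kb): print(L.round(3).tolist(), pose([0,0,-.0454],L-[.586,-.07,0]).round(3).tolist())
plan([.5386,.2838,.0872,-11.7],[[.5386,.2838,.24,-11.7],[.52,.15,.24,-7],[.45,-.0762,.24,2.6]])
E
```

```text
[[0.422, -0.207, 0.032], [0.417, -0.228, 0.032], [0.349, -0.23, 0.032], [0.352, -0.208, 0.032]] [[-0.171, -0.13, 0.032], [-0.176, -0.15, 0.032], [-0.244, -0.149, 0.032], [-0.24, -0.127, 0.032]]
[[0.366, 0.101, 0.012]] [[-0.212, 0.18, 0.012]]
[[0.316, -0.204, 0.0]] [[-0.276, -0.121, 0.0]]
[0.0, -0.0, -0.5093] rz 0.0
[0.0297, 0.4493, -0.0] rz -0.1641
[-0.1397, 0.7768, -0.0] rz -0.3351
```

apply_moves:
  travel:
    - [0,0,-0.03]
    - [0,0,-0.1]
    - [0,0,-0.19]
    - [0,0,-0.29]
    - [0,0,-0.39]
    - [0,0,-0.47]
    - [0,0,-0.51]
    - [0,0,-0.51]
  rotation:
    - [0,0,0]
    - [0,0,0]
    - [0,0,0]
    - [0,0,0]
    - [0,0,0]
    - [0,0,0]
    - [0,0,0]
    - [0,0,0]

```text
t: 6.38
eef_pos: [0.5385, 0.2836, 0.2395]
eef_rot: [180.0, 0.0, -11.8]
force: [-0.6, 0.6, -9.6]
width: 0.0109
finger_force: 58.7
```

apply_moves:
  travel:
    - [0.003,0.05,0]
    - [0.01,0.15,0]
    - [0.018,0.27,0]
    - [0.025,0.38,0]
    - [0.03,0.45,0]
  rotation:
    - [0,0,-0.02]
    - [0,0,-0.06]
    - [0,0,-0.1]
    - [0,0,-0.14]
    - [0,0,-0.164]

```text
t: 7.0
eef_pos: [0.5185, 0.1469, 0.2383]
eef_rot: [179.9, 0.2, -7.1]
force: [0.3, 0.3, -8.0]
width: 0.0106
finger_force: 58.9
```

apply_moves:
  travel:
    - [-0.02,0.1,0]
    - [-0.04,0.22,0]
    - [-0.06,0.35,0]
    - [-0.085,0.48,0]
    - [-0.11,0.6,0]
    - [-0.13,0.71,0]
    - [-0.14,0.777,0]
    - [-0.14,0.777,0]
    - [-0.14,0.777,0]
    - [-0.14,0.777,0]
  rotation:
    - [0,0,-0.04]
    - [0,0,-0.09]
    - [0,0,-0.14]
    - [0,0,-0.2]
    - [0,0,-0.26]
    - [0,0,-0.31]
    - [0,0,-0.335]
    - [0,0,-0.335]
    - [0,0,-0.335]
    - [0,0,-0.335]

```text
t: 8.25
eef_pos: [0.4493, -0.076, 0.2396]
eef_rot: [-180.0, 0.0, 2.6]
force: [0.2, 0.3, -8.8]
width: 0.011
finger_force: 58.9
```

```bash
python3 - <<'E'
from h import *
s=sensors.read_state(); print(s["t"],s["eef_pos"],s["eef_rot"],s["force"],s["width"])
im=vision.read_camera("scene"); cv2.imwrite("pics/s3.png",im)
a=np.radians(s["eef_rot"][2]); x,y,z=s["eef_pos"]; z-=.087
C=[[i*.085,j*.078,.038] for i,j in((-1,-1),(-1,1),(1,1),(1,-1))]
for q in proj("scene",pose([x,y,a],C,z)): cv2.circle(im,tuple(int(v) for v in q.round()),1,(0,0,255),-1)
cv2.imwrite("pics/s3b.png",cv2.resize(im[110:270,130:330],None,fx=3.7,fy=3.7,interpolation=cv2.INTER_CUBIC))
E
```

```text
8.25 [ 0.44928464 -0.07600645  0.23956122] [-1.79970481e+02  4.27502370e-02  2.58602820e+00] [ 0.21896164  0.25496796 -8.76256285] 0.011019868199027918
```

View pics/s3b.png

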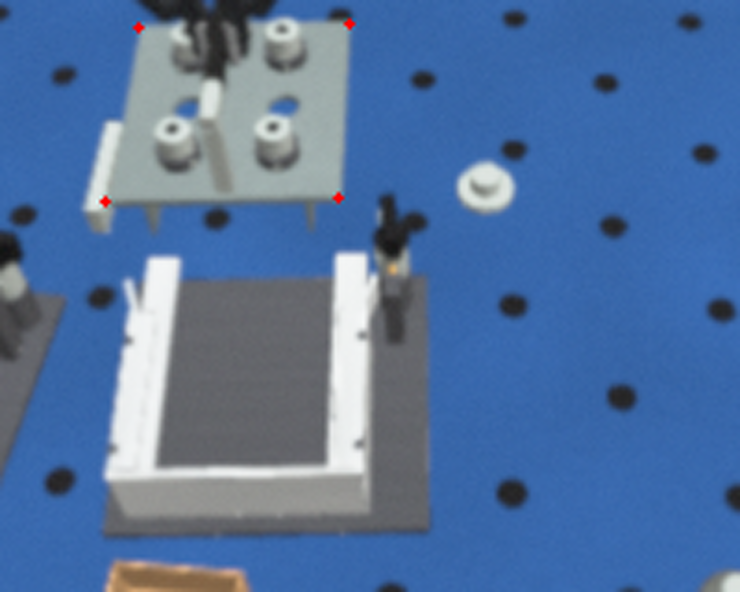

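Predicted plate corners match the carried carrier within about a pixel. Lowering it in front of the lips, 5 mm above the runners, then checking.

apply_moves:
  travel:
    - [-0.02,0,0.03]
    - [-0.033,0,0.1]
    - [-0.033,0,0.19]
    - [-0.033,0,0.28]
    - [-0.033,0,0.36]
    - [-0.033,0,0.41]
    - [-0.033,0,0.432]
    - [-0.033,0,0.432]
    - [-0.033,0,0.432]
  rotation:
    - [0,0,0]
    - [0,0,0]
    - [0,0,0]
    - [0,0,0]
    - [0,0,0]
    - [0,0,0]
    - [0,0,0]
    - [0,0,0]
    - [0,0,0]

```text
t: 9.43
eef_pos: [0.4405, -0.0772, 0.1116]
eef_rot: [180.0, -0.1, 2.5]
force: [-0.2, 0.0, -8.4]
width: 0.0112
finger_force: 59.0
```

```bash
python3 - <<'E'
from h import *
s=sensors.read_state(); print(s["t"],s["eef_pos"],s["eef_rot"],s["force"],s["torque"])
A=vision.read_camera("scene"); B=vision.read_camera("side")
a=np.radians(s["eef_rot"][2]); x,y,z=s["eef_pos"]; z-=.087
C=[[i*.085,j*.078,.038] for i,j in((-1,-1),(-1,1),(1,1),(1,-1))]
for n,im in(("scene",A),("side",B)):
    cv2.imwrite(f"pics/{n}4.png",im)
    for q in proj(n,pose([x,y,a],C,z)): cv2.circle(im,tuple(int(v) for v in q.round()),1,(0,0,255),-1)
f=lambda im:cv2.resize(im,None,fx=3,fy=3,interpolation=cv2.INTER_CUBIC)
cv2.imwrite("pics/c4.png",np.hstack([f(A[120:270,140:260]),f(B[110:260,235:375])]))
E
```

```text
9.425 [ 0.44046594 -0.077178    0.11155553] [ 1.79959767e+02 -1.27130447e-01  2.54002507e+00] [-0.18603209  0.04240155 -8.43223249] [-0.03416618 -0.07960344 -0.00033913]
```

View pics/c4.png

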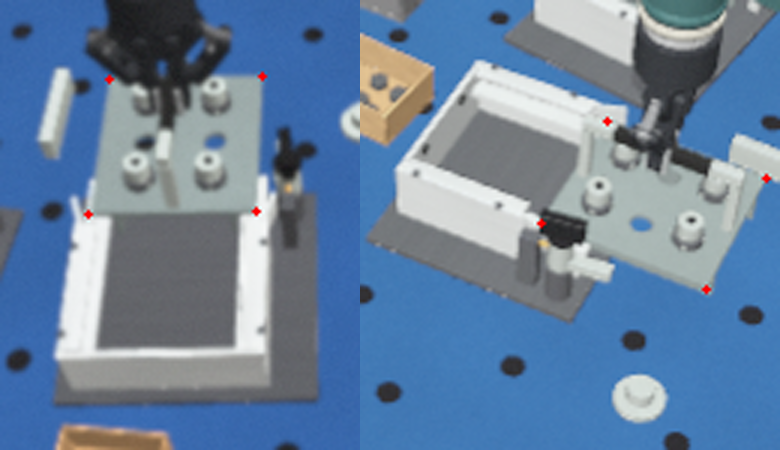

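Scene and side both show the carrier level in front of the lips, between the flared webs: nose corners at (91,214) and (259,213) in the crop, about 1 mm off centre. Sliding in.

apply_moves:
  travel:
    - [0.02,0,0.003]
    - [0.06,0,0.003]
    - [0.11,0,0.003]
    - [0.16,0,0.003]
    - [0.21,0,0.003]
    - [0.26,0,0.003]
    - [0.31,0,0.003]
    - [0.36,0,0.003]
    - [0.41,0,0.003]
    - [0.45,0,0.003]
    - [0.45,0,0.003]
    - [0.45,0,0.003]
  rotation:
    - [0,0,0]
    - [0,0,0]
    - [0,0,0]
    - [0,0,0]
    - [0,0,0]
    - [0,0,0]
    - [0,0,0]
    - [0,0,0]
    - [0,0,0]
    - [0,0,0]
    - [0,0,0]
    - [0,0,0]

```text
t: 11.02
eef_pos: [0.574, -0.0709, 0.1092]
eef_rot: [-180.0, 0.1, 2.5]
force: [0.3, 0.7, -8.7]
width: 0.0109
finger_force: 58.9
```

apply_moves:
  travel:
    - [0.01,0,0]
    - [0.02,0,0]
    - [0.03,0,0]
    - [0.035,0,0]
    - [0.035,0,0]
  rotation:
    - [0,0,0]
    - [0,0,0]
    - [0,0,0]
    - [0,0,0]
    - [0,0,0]

```text
t: 11.65
eef_pos: [0.5851, -0.0705, 0.1095]
eef_rot: [-180.0, 0.0, 2.5]
force: [0.2, -0.2, -8.8]
width: 0.0107
finger_force: 58.9
```

apply_moves:
  travel:
    - [0.004,0,0]
    - [0.008,0,0]
    - [0.012,0,0]
    - [0.012,0,0]
  rotation:
    - [0,0,0]
    - [0,0,0]
    - [0,0,0]
    - [0,0,0]

```text
t: 12.15
eef_pos: [0.5882, -0.0704, 0.1093]
eef_rot: [180.0, 0.1, 2.5]
force: [-2.3, -0.6, -8.4]
width: 0.0108
finger_force: 59.0
```

apply_moves:
  travel:
    - [0.004,0,0]
    - [0.008,0,0]
    - [0.008,0,0]
  rotation:
    - [0,0,0]
    - [0,0,0]
    - [0,0,0]

```text
t: 12.52
eef_pos: [0.5891, -0.0704, 0.1091]
eef_rot: [-180.0, 0.3, 2.6]
force: [-6.3, -0.8, -6.9]
width: 0.0106
finger_force: 59.3
```

Stop contact (−6 N): home. Lowering onto the runners.

apply_moves:
  travel:
    - [-0.004,0,0.004]
    - [-0.004,0,0.008]
    - [-0.004,0,0.012]
    - [-0.004,0,0.014]
    - [-0.004,0,0.014]
  rotation:
    - [0,0,0]
    - [0,0,0]
    - [0,0,0]
    - [0,0,0]
    - [0,0,0]

```text
t: 13.15
eef_pos: [0.5886, -0.0701, 0.1058]
eef_rot: [-180.0, 0.2, 2.6]
force: [-7.5, 0.6, -3.1]
width: 0.0106
finger_force: 59.7
```

apply_moves:
  travel:
    - [0,0,0.003]
    - [0,0,0.004]
    - [0,0,0.004]
    - [0,0,0.004]
  rotation:
    - [0,0,0]
    - [0,0,0]
    - [0,0,0]
    - [0,0,0]

```text
t: 13.65
eef_pos: [0.5884, -0.07, 0.1055]
eef_rot: [-180.0, 0.2, 2.6]
force: [-8.9, -0.5, 0.4]
width: 0.011
finger_force: 60.1
```

```bash
python3 - <<'E'
from h import *
s=sensors.read_state(); print(s["t"],s["eef_pos"],s["force"],s["torque"],s["finger_force"])
A=vision.read_camera("scene"); B=vision.read_camera("side")
f=lambda im:cv2.resize(im,None,fx=3,fy=3,interpolation=cv2.INTER_CUBIC)
cv2.imwrite("pics/c5.png",np.hstack([f(A[120:270,140:260]),f(B[110:260,235:375])]))
E
```

```text
13.65 [ 0.58839198 -0.07003674  0.10548426] [-8.90052635 -0.50520238  0.35939947] [0.09586283 1.48109492 0.16156773] 60.131580233573914
```

View pics/c5.png

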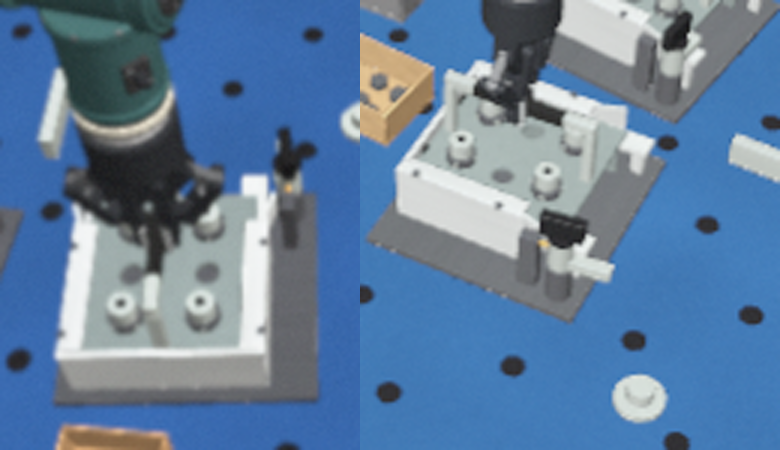

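The carrier is home against the stop under the lips, wings down, with all four adapters seated. The latch is still open. Releasing and lifting.

apply_moves:
  travel:
    - [0,0,0]
    - [0,0,0]
    - [0,0,0]
    - [0,0,0]
    - [0,0,0]
    - [0,0,0]
  rotation:
    - [0,0,0]
    - [0,0,0]
    - [0,0,0]
    - [0,0,0]
    - [0,0,0]
    - [0,0,0]
  hand: 0

```text
t: 14.5
eef_pos: [0.5898, -0.0702, 0.104]
eef_rot: [-180.0, 0.0, 2.5]
force: [-0.7, 0.5, -0.6]
width: 0.0862
finger_force: 0.0
```

apply_moves:
  travel:
    - [0,0,-0.1]
    - [0,0,-0.25]
    - [0,0,-0.4]
    - [0,0,-0.4]
  rotation:
    - [0,0,0]
    - [0,0,0]
    - [0,0,0]
    - [0,0,0]

```text
t: 15.0
eef_pos: [0.5921, -0.0707, 0.2299]
eef_rot: [179.9, -0.6, 2.5]
force: [0.9, 0.1, -0.9]
width: 0.0854
finger_force: 0.0
```

```bash
python3 - <<'E'
from h import *
s=sensors.read_state(); print(s["t"],s["eef_pos"],s["eef_rot"],s["width"])
plan([*s["eef_pos"],s["eef_rot"][2]],[[.486,.0325,.2,8.3],[.486,.0325,.09,8.3]])
E
```

```text
15.0 [ 0.59207495 -0.07074448  0.22994526] [179.85003835  -0.59410754   2.54153961] 0.08540580334705834
[-0.338, -0.3595, 0.0998] rz -0.201
[0.0, 0.0, 0.3667] rz 0.0
```

apply_moves:
  travel:
    - [-0.15,-0.16,0.04]
    - [-0.331,-0.357,0.08]
    - [-0.331,-0.357,0.08]
    - [-0.331,-0.357,0.08]
    - [-0.331,-0.357,0.08]
    - [-0.331,-0.357,0.08]
  rotation:
    - [0,0,-0.1]
    - [0,0,-0.201]
    - [0,0,-0.201]
    - [0,0,-0.201]
    - [0,0,-0.201]
    - [0,0,-0.201]
  hand: 120

```text
t: 15.75
eef_pos: [0.4866, 0.0315, 0.2]
eef_rot: [180.0, 0.0, 8.2]
force: [0.2, -0.3, -0.5]
width: 0.045
finger_force: 0.0
```

```bash
python3 - <<'E'
from h import *
s=sensors.read_state(); print(s["t"],s["eef_pos"],s["eef_rot"],s["width"])
k=K("wrist"); im=vision.read_camera("wrist"); cv2.imwrite("pics/w6.png",im); np.savez("w6.npz",k=k[0],D=k[1],T=k[2])
a=np.radians(8.3)
P=pose([.486,.0325,a],[[-.022,-.006,.116],[-.022,.006,.116],[.022,-.006,.116],[.022,.006,.116]])
for q in proj("wrist",P,k): cv2.circle(im,tuple(int(v) for v in q.round()),1,(0,0,255),-1)
cv2.imwrite("pics/w6b.png",cv2.resize(im,(800,600),interpolation=cv2.INTER_CUBIC))
E
```

```text
15.75 [0.48658057 0.03154265 0.19998586] [1.79991555e+02 2.13269724e-03 8.22860497e+00] 0.04504394916559636
```

View pics/w6b.png

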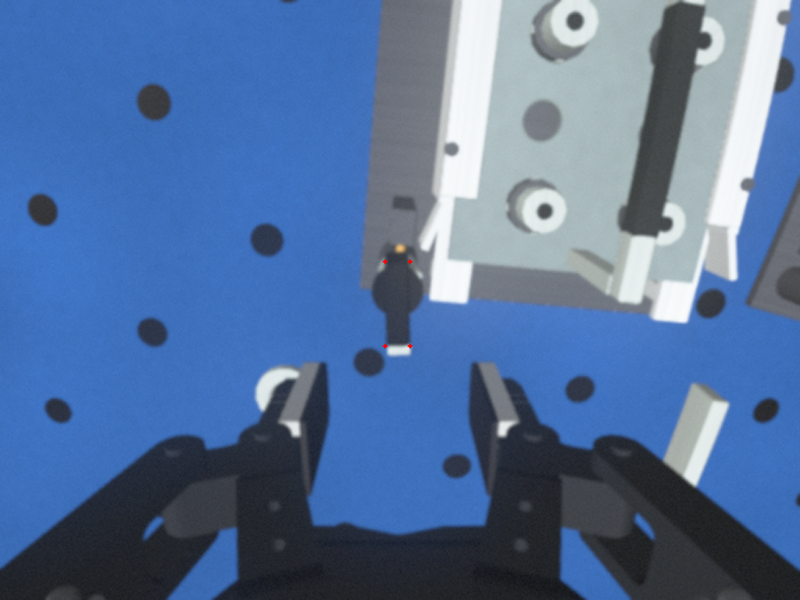

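The wrist view shows the knob bar (columns 386–410, rows 255–346) centred under the tool and matching the prediction. There is a hub disc just under the bar, so I'll keep the tips at z ≈ 0.096.

apply_moves:
  travel:
    - [-0.002,-0.002,0.15]
    - [-0.002,-0.002,0.28]
    - [-0.002,-0.002,0.347]
    - [-0.002,-0.002,0.347]
    - [-0.002,-0.002,0.347]
  rotation:
    - [0,0,0]
    - [0,0,0]
    - [0,0,0]
    - [0,0,0]
    - [0,0,0]

```text
t: 16.42
eef_pos: [0.4862, 0.0325, 0.0971]
eef_rot: [180.0, -0.1, 8.3]
force: [-0.7, 0.1, -0.2]
width: 0.0456
finger_force: 0.0
```

apply_moves:
  travel:
    - [0,0,0]
    - [0,0,0]
    - [0,0,0]
    - [0,0,0]
    - [0,0,0]
    - [0,0,0]
  rotation:
    - [0,0,0]
    - [0,0,0]
    - [0,0,0]
    - [0,0,0]
    - [0,0,0]
    - [0,0,0]
  hand: 255

```text
t: 17.18
eef_pos: [0.486, 0.0323, 0.0975]
eef_rot: [179.9, -0.1, 8.3]
force: [-0.1, -1.4, 7.2]
width: 0.0105
finger_force: 61.8
```

apply_moves:
  travel:
    - [0,0,-0.003]
    - [0,0,-0.003]
    - [0,0,-0.003]
    - [0,0,-0.003]
    - [0,0,-0.003]
  rotation:
    - [0,0,-0.2]
    - [0,0,-0.45]
    - [0,0,-0.7]
    - [0,0,-0.95]
    - [0,0,-0.95]

```text
t: 17.8
eef_pos: [0.4858, 0.0328, 0.0975]
eef_rot: [179.9, -0.1, 35.4]
force: [0.8, -1.3, 2.9]
width: 0.0104
finger_force: 61.4
```

apply_moves:
  travel:
    - [0,0,0]
    - [0,0,0]
    - [0,0,0]
    - [0,0,0]
    - [0,0,0]
  rotation:
    - [0,0,-0.25]
    - [0,0,-0.5]
    - [0,0,-0.75]
    - [0,0,-0.95]
    - [0,0,-0.95]

```text
t: 18.42
eef_pos: [0.4854, 0.033, 0.0974]
eef_rot: [180.0, -0.0, 62.6]
force: [-0.5, 0.1, 4.4]
width: 0.0104
finger_force: 61.6
```

apply_moves:
  travel:
    - [0,0,0]
    - [0,0,0]
    - [0,0,0]
    - [0,0,0]
    - [0,0,0]
    - [0,0,0]
  rotation:
    - [0,0,-0.25]
    - [0,0,-0.5]
    - [0,0,-0.75]
    - [0,0,-0.95]
    - [0,0,-0.95]
    - [0,0,-0.95]

```text
t: 19.18
eef_pos: [0.4849, 0.0333, 0.0974]
eef_rot: [-180.0, -0.1, 89.8]
force: [-2.4, 1.0, 5.4]
width: 0.0106
finger_force: 61.8
```

```bash
python3 - <<'E'
from h import *
s=sensors.read_state(); print(s["t"],s["eef_pos"],s["eef_rot"],s["force"],s["torque"],s["width"],s["joints"].round(0))
E
```

```text
19.175 [0.48489996 0.03332392 0.09742835] [-1.79974852e+02 -5.27999225e-02  8.97903559e+01] [-2.42092536  0.97372033  5.41992586] [0.11079939 0.31304157 0.09771202] 0.010613745717759498 [-3.  1. 98.  0. 81. -3.]
```

apply_moves:
  travel:
    - [0,0,0]
    - [0,0,0]
    - [0,0,0]
    - [0,0,0]
  rotation:
    - [0,0,0]
    - [0,0,0]
    - [0,0,0]
    - [0,0,0]
  hand: 120

```text
t: 19.68
eef_pos: [0.4851, 0.0328, 0.0966]
eef_rot: [-180.0, -0.0, 89.9]
force: [-0.5, -0.1, 0.2]
width: 0.0452
finger_force: 0.0
```

apply_moves:
  travel:
    - [0,0,-0.1]
    - [0,0,-0.25]
    - [-0.1,0,-0.4]
    - [-0.1,0,-0.5]
    - [-0.1,0,-0.5]
    - [-0.1,0,-0.5]
    - [-0.1,0,-0.5]
  rotation:
    - [0,0,0]
    - [0,0,0]
    - [0,0,0]
    - [0,0,0]
    - [0,0,0]
    - [0,0,0]
    - [0,0,0]

```text
t: 20.55
eef_pos: [0.4843, 0.0031, 0.2449]
eef_rot: [-179.8, -0.0, 90.0]
force: [0.2, -0.1, -0.4]
width: 0.0451
finger_force: 0.0
```

```bash
python3 - <<'E'
from h import *
s=sensors.read_state(); print(s["t"],s["eef_pos"],s["force"])
A=vision.read_camera("scene"); B=vision.read_camera("side")
f=lambda im:cv2.resize(im,None,fx=3,fy=3,interpolation=cv2.INTER_CUBIC)
cv2.imwrite("pics/c7.png",np.hstack([f(A[120:270,140:260]),f(B[110:260,235:375])]))
E
```

```text
20.55 [0.48433413 0.00308969 0.24486705] [ 0.19190009 -0.14295623 -0.4050983 ]
```

View pics/c7.png

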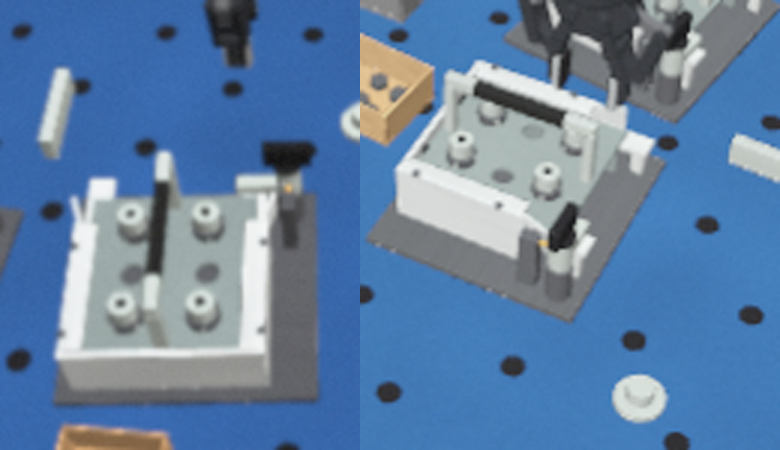

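The carrier is home, all four adapters are seated, and the tongue lies across at (255,183). The arm is clear, so I'm handing in.

```bash
python3 -c "
from bench import job
print(job.close_job())"
```

```text
the job is handed in; nothing more can be done
None
```

The carrier is home in the empty dock with all four adapters seated and the latch turned into its notch; I handed the job in at about 20.6 s with the arm clear, though no verdict came back.

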